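Flip the spice lids shut along the row

ROBOT

A 7-joint arm with a two-finger parallel gripper is mounted at the origin on a cart in front of the work surface, level with it; the furniture and walls round the work are solid. World frame = base frame: x ahead of the robot, y to its left, z up, the work surface at z = 0. Lengths are in m, angles in rad, forces in N, time in s.
With the tool pointing down it reaches from about 0.4 to 0.9 m from the base axis. Payload 5.6 kg.
Tool frame: the origin (TCP) lies on the centre line of the jaws, within the pads' length; the fingertips stand tip_extent ahead of it and the grasp point (between the pads) lies 5 mm behind it (tip_extent is the distance from the TCP to the fingertips, in m); z points along the fingers, y is the line along which they close (so a half turn about z gives the same grasp; the last joint's range is limited). The gripper opens to 92 mm and grips with 3 to 60 N. Pads are 20 mm wide; open, the fingers measure 128 mm over their backs; the gripper's body (75 mm by 189 mm) begins 69 mm behind the grasp point.
Start: joints at [-1.381, 0.468, -0.012, 1.603, 0.006, 1.071, -0.056], TCP at [0.15, 0.632, 0.229] pointing down, gripper open.
Joint ranges: [-2.53, 2.53], [-0.31, 2.02], [-1.57, 1.55], [0.28, 2.44], [-1.29, 4.43], [0.15, 1.84], [-2.92, 2.92]. Speed limits (rad/s): [2.57, 2.57, 3.14, 3.14, 3.14, 3.14, 3.14].

INTERFACE

Orientations are given as a unit quaternion [w, x, y, z].
In Python, from cell import * gives the robot as it stands.
- The arm moves only by the tool play_rows, never from a script. Its argument "moves" is text: rows parted by semicolons, each of 7 numbers parted by spaces: the opening in per cent of the stroke, from 0 (shut) to 100 (fully open), then the shift along the tool's x, y, z in cm, then the turn, a rotation vector about the tool's x, y, z in degrees. A call has 1 to 12 rows; each row is the pose to reach, as a shift and turn from the pose commanded when the call began, along the tool's axes at that moment; what a row does not reach only later rows make up. A row lasts 1/8 s, in which the tool goes at most 62.5 mm and 10.7 degrees, less where a joint would pass 70% of its speed; a pose out of reach is approached as far as the arm can. A call with a gripper value outside its range is refused whole. The fingers move at their own pace and stop on an object; "grip_force" is the grip in N (left out, the last holds). Time passes only in rows, so rows that repeat a pose let the fingers close. It gives the time, the measured TCP pose, the force, the opening and the grip force at its end, in the units of the state.
- read_state(): the state, without advancing time (a new reading comes with each control period).
- grab_frame(name): name is "side" or "top"; returns the picture (400x640x3 uint8, red, green, blue); there is no depth.
- calibration(name): a dict with "fx", "fy", "cx", "cy" (pixels), "R" (3x3) and "t" (3): a world point X has camera coordinates R X + t. Camera axes: x right, y down, z forward; pixel columns grow to the right and rows downward; lengths in m; the calibration is good to about 2 mm. A picture is of the moment at which its call begins. calibration takes no time and is no camera call.
- sign_off(): hands the job in; it is judged then, once.
The state is a dict: "t": time; "joints": joint angles; "dq": joint speeds; "joint_efforts": joint torques, N m; "tool_pos": TCP position; "orientation": TCP orientation; "force": force on the tool from outside, world axes, zero at the start; "torque": the same for the moment, N m; "grip_width": finger opening in m; "gripper_force": force on a finger pad.
Only numpy, scipy, OpenCV 4.12 (cv2) and the standard library are available. Lean on these libraries where they do the work, as an engineer would, in place of code of your own. Each camera call takes 0.05 s, during which the arm holds its last target. There are 200 camera calls.

TASK

The four square spice jars in the wooden rack have been left with their flip lids standing open. Run your fingertips lightly along the tops of the row, from the end where the first lid has its hinge to the other end, so that the lids fold over and lie shut one after another, passing over the taller round jar that stands among them. Only push on the lids: do not force a lid backwards, pick up or tip a jar, or press hard, and leave everything else where it stands.

Things in the scene. Friction and masses are not known exactly. Their poses are not given: they have to be found in the camera images.
- spice_rack: Low wooden rack, 53 (x) by 259 (y) by 46 mm high (end boards 56 mm); it does not slide. Origin: centre of underside, y along the row. Five pockets at y = -96, -48, 0, 48, 96 mm, 43.5 mm square, floor 4.5 mm up. Stands at any angle. A fingertip skimming along the lids' tops, or up to 2 mm above, shuts them; ploughing along more than 1 mm lower, it jams against lid and jar.
- jar_a: Square flip-lid spice jar, 42 x 42 mm glass, 180 g, loose in its pocket (0.75 mm play); top of the shut lid 87.5 mm over its underside. Origin: centre of underside; axes as the rack's: lid hinge along x at y = -18.5 mm, 82 mm up, free edge on the +y side. The grey cap sits on a soft seal: it gives 1 mm per 2 N, 4 mm at most. In the end pocket at rack y = -96 mm, where the row begins.
- jar_b: Square flip-lid spice jar, 42 x 42 mm glass, 180 g, loose in its pocket (0.75 mm play); top of the shut lid 87.5 mm over its underside. Origin: centre of underside; axes as the rack's: lid hinge along x at y = -18.5 mm, 82 mm up, free edge on the +y side. The grey cap sits on a soft seal: it gives 1 mm per 2 N, 4 mm at most. In one of the three middle pockets.
- jar_c: Square flip-lid spice jar, 42 x 42 mm glass, 180 g, loose in its pocket (0.75 mm play); top of the shut lid 87.5 mm over its underside. Origin: centre of underside; axes as the rack's: lid hinge along x at y = -18.5 mm, 82 mm up, free edge on the +y side. The grey cap sits on a soft seal: it gives 1 mm per 2 N, 4 mm at most. In one of the three middle pockets.
- jar_d: Square flip-lid spice jar, 42 x 42 mm glass, 180 g, loose in its pocket (0.75 mm play); top of the shut lid 87.5 mm over its underside. Origin: centre of underside; axes as the rack's: lid hinge along x at y = -18.5 mm, 82 mm up, free edge on the +y side. The grey cap sits on a soft seal: it gives 1 mm per 2 N, 4 mm at most. In the end pocket at rack y = +96 mm.
- round_jar: Round glass spice jar with a black screw cap, 41 mm across and 105 mm high, loose in one of the three middle pockets: its top is 109.5 mm above the worktop, about 17 mm above the domes of the shut lids. Has no lid to shut. Origin at the centre of its underside.
- jar_a_lid (a joint): Lid angle of jar_a, rad: 0 shut flat on the cap, grows as it opens, stop at 1.9. Black lid 37 mm wide, 42 mm from hinge to thumb tab, 3 mm thick, gently domed to 4 mm higher, 20 mm from the hinge. Weak friction hinge (0.006 N m, no spring): stays where it is left. Pushed from the hinge side it folds over towards +y and down; the other way it bends back.
- jar_b_lid (a joint): Lid angle of jar_b, rad: 0 shut flat on the cap, grows as it opens, stop at 1.9. Black lid 37 mm wide, 42 mm from hinge to thumb tab, 3 mm thick, gently domed to 4 mm higher, 20 mm from the hinge. Weak friction hinge (0.006 N m, no spring): stays where it is left. Pushed from the hinge side it folds over towards +y and down; the other way it bends back.
- jar_c_lid (a joint): Lid angle of jar_c, rad: 0 shut flat on the cap, grows as it opens, stop at 1.9. Black lid 37 mm wide, 42 mm from hinge to thumb tab, 3 mm thick, gently domed to 4 mm higher, 20 mm from the hinge. Weak friction hinge (0.006 N m, no spring): stays where it is left. Pushed from the hinge side it folds over towards +y and down; the other way it bends back.
- jar_d_lid (a joint): Lid angle of jar_d, rad: 0 shut flat on the cap, grows as it opens, stop at 1.9. Black lid 37 mm wide, 42 mm from hinge to thumb tab, 3 mm thick, gently domed to 4 mm higher, 20 mm from the hinge. Weak friction hinge (0.006 N m, no spring): stays where it is left. Pushed from the hinge side it folds over towards +y and down; the other way it bends back.
- sugar_shaker: Bystander: glass sugar shaker with a steel top, 58 mm across, 119 mm high, standing beside the rack (88 to 98 mm from the row's centre line). Origin at the centre of its underside.
- salt_shaker: Bystander: glass salt shaker, 44 mm across, 90 mm high, beside the rack (82 to 94 mm from the row's centre line). Origin at the centre of its underside.
- teaspoon: Bystander: teaspoon, 130 x 26 x 11 mm, lying on the worktop on the other side of the rack. Origin at the centre of its underside, x along the handle.
- tumbler_1: Bystander: the glass tumbler that stands on the worktop at the left, off the tray; 69 mm across, 99 mm high. Origin at the centre of its underside.

How it is judged:
On the way, in this order (a step that is already met when the one before it is completed fails the run):
1. the lid of the first jar of the row (jar_a) is shut (value of joint jar_a_lid below 0.12 rad), for 0.1 s.
2. the lids of both jars in the middle are shut (value of joint each of jar_b_lid, jar_c_lid below 0.12 rad), for 0.1 s.
3. the lid of the last jar (jar_d) is shut (value of joint jar_d_lid below 0.12 rad), for 0.1 s.
At the end, for the whole second after the job is handed in: all four lids are shut (within 0.12 rad, about 5 mm at the free edge), and the four jars and the round jar stand upright (within 0.12 rad), at rest on the floor of their pockets (origin less than 10 mm above the rack's underside) (all of step 2 and value of joint each of jar_a_lid, jar_d_lid below 0.12 rad and z of each of jar_a, jar_b, jar_c, jar_d, round_jar in the frame of spice_rack below 0.01 m and angle between each of jar_a, jar_b, jar_c, jar_d, round_jar's own z axis and vertical below 0.12 rad and linear speed of each of jar_a, jar_b, jar_c, jar_d, round_jar below 0.03 m/s); the robot touches nothing.
It fails at once if a lid is bent back past 1.7 rad (value of joint any of jar_a_lid, jar_b_lid, jar_c_lid, jar_d_lid above 1.7 rad).
It fails at once if a jar is lifted by more than 10 mm or tipped by more than 0.25 rad (z of any of jar_a, jar_b, jar_c, jar_d, round_jar in the frame of spice_rack above 0.015 m or angle between any of jar_a, jar_b, jar_c, jar_d, round_jar's own z axis and vertical above 0.25 rad).
It fails at once if the fingers press on a jar or its lid with more than 40 N (contact force between the fingers and jar_a above 40 N or contact force between the fingers and jar_b above 40 N or contact force between the fingers and jar_c above 40 N or contact force between the fingers and jar_d above 40 N or contact force between the fingers and round_jar above 40 N).
It fails at once if another thing (shaker, spoon, tumbler) is moved by more than 20 mm (distance of any of sugar_shaker, salt_shaker, teaspoon, tumbler_1 from where it was at the start of the episode above 0.02 m).
It also fails if it takes over 42 s, if anything falls off the work surface, if the arm or the gripper's body presses on something with over 40 N, if the wrist force passes 120 N, or if a joint passes its speed limit or range.

## Working session

There is one attempt and no reset: what is moved stays moved. The work goes in short steps, Python scripts to look and compute and a tool call to move; the robot and the scene stay as the last step left them, time stands still between calls to the robot, and variables do not carry over. Pictures are saved under pics/ and viewed, at most 10 in all, crops included, and the job is handed in when it is done.

Besides the shell and the picture viewer there is one more tool, called after "Call:" as name(argument=value, ...) on one line, values as JSON. play_rows: Moves the arm, as the interface text tells. Its arguments: {"type":"object","properties":{"moves":{"type":"string"},"grip_force":{"type":"number"}},"required":["moves"]}

```bash
mkdir -p pics; python3 - <<'E'
from cell import *
import cv2
for n in("side","top"):
    cv2.imwrite(f"pics/{n}0.png",grab_frame(n)[:,:,::-1]); c=calibration(n); print(n,c)
s=read_state();print(s)
E
```

```text
side {'fx': 499.51412739215726, 'fy': 499.51412739215726, 'cx': 322.1271177531547, 'cy': 196.54296452108207, 'R': array([[ 0.86766916, -0.49675077, -0.01972047],
       [-0.24620461, -0.39490468, -0.88511784],
       [ 0.43189526,  0.77284472, -0.46494894]]), 't': array([-0.38804389,  0.24274679,  0.68903531])}
top {'fx': 388.9176428129444, 'fy': 388.9176428129444, 'cx': 308.4758943111833, 'cy': 198.80774294286428, 'R': array([[ 0.02071679, -0.99978287,  0.00224164],
       [-0.98326453, -0.02078032, -0.18099457],
       [ 0.18100185,  0.0015455 , -0.98348154]]), 't': array([0.11850503, 0.55717045, 0.85603423])}
{'t': 0.1, 'joints': array([-1.38100822,  0.46830342, -0.01160619,  1.60351582,  0.00600628,
        1.07139562, -0.05631571]), 'dq': array([-0.00049707, -0.00239695, -0.00053858, -0.00011784,  0.00103211,
        0.00054376, -0.00035795]), 'joint_efforts': array([ 6.96484258e-04, -5.21643126e+01, -1.26964800e-02, -2.44367748e+01,
       -5.68548229e-02,  1.40005059e-02,  4.83076985e-05]), 'tool_pos': array([0.14989839, 0.63196918, 0.2277328 ]), 'orientation': array([-3.29531981e-05,  1.16168243e-01,  9.93229233e-01, -7.93238578e-04]), 'force': array([ 0.27733243,  0.72646974, -0.56577531]), 'torque': array([-0.01506862,  0.00684494,  0.03798724]), 'gripper_force': 0.0, 'grip_width': 0.09206703025279386}
```

View pics/side0.png

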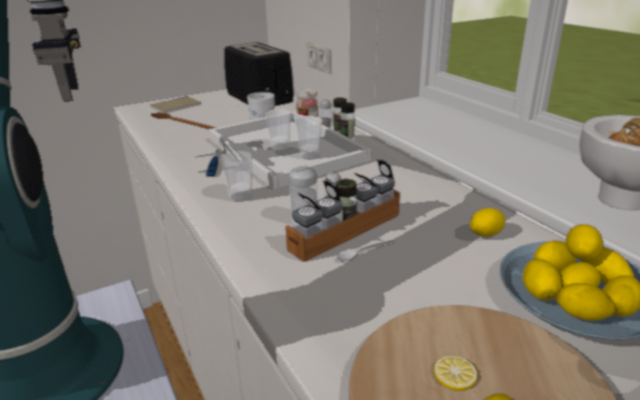

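View pics/top0.png

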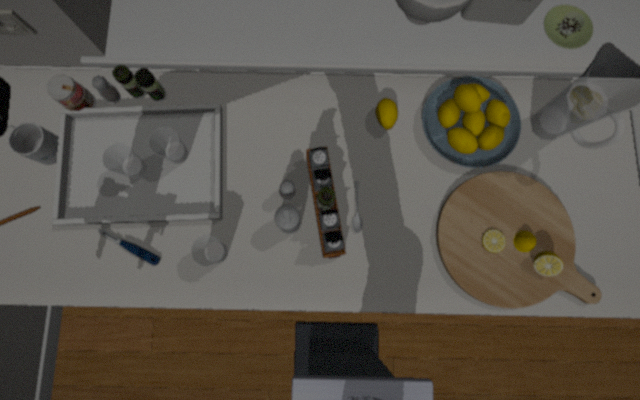

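```bash
python3 - <<'E'
import cv2,numpy as np
a=cv2.imread("pics/side0.png")[150:265,270:420]; b=cv2.imread("pics/top0.png")[135:270,260:380]
cv2.imwrite("pics/z.png",np.hstack([cv2.resize(a,(450,345),interpolation=2),cv2.resize(b,(307,345),interpolation=2)]))
t=cv2.imread("pics/top0.png")
hsv=cv2.cvtColor(t,cv2.COLOR_BGR2HSV)
m=cv2.inRange(hsv,(2,110,50),(14,255,255)); m[:130]=0;m[275:]=0;m[:,:290]=0;m[:,365:]=0
ys,xs=np.nonzero(m);print(len(xs),cv2.minAreaRect(np.c_[xs,ys].astype(np.float32)))
print(cv2.boxPoints(cv2.minAreaRect(np.c_[xs,ys].astype(np.float32))))
E
```

```text
235 ((324.82537841796875, 202.34890747070312), (109.19542694091797, 21.478317260742188), 80.34010314941406)
[[305.07703 150.32735]
 [326.2508  146.72331]
 [344.57373 254.37047]
 [323.39996 257.9745 ]]
```

View pics/z.png

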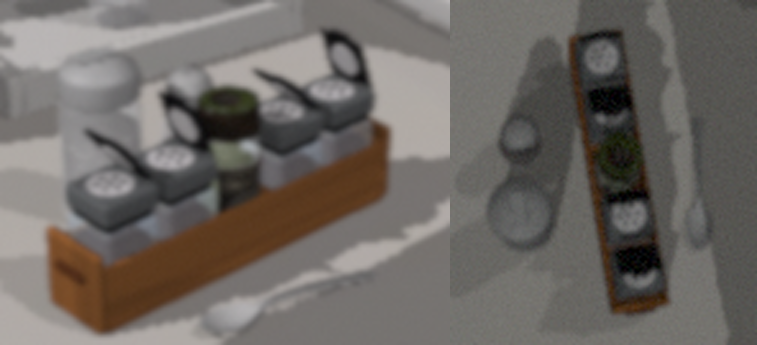

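```bash
cat > h.py <<'E'
from cell import *
import numpy as np,cv2
def ray(n,u,v,z):
    c=calibration(n);R,t=c["R"],c["t"];C=-R.T@t
    d=R.T@np.array([(u-c["cx"])/c["fx"],(v-c["cy"])/c["fy"],1]);return C+d*(z-C[2])/d[2]
def pix(n,X):
    c=calibration(n);p=c["R"]@np.array(X)+c["t"];return np.array([c["cx"]+c["fx"]*p[0]/p[2],c["cy"]+c["fy"]*p[1]/p[2]])
E
python3 - <<'E'
import cell;print([k for k in dir(cell) if k[0]!='_'])
from h import *
P=[[305.08,150.33],[326.25,146.72],[344.57,254.37],[323.4,257.97]]
Q=[ray("top",u,v,.05) for u,v in P]
for q in Q:print(q.round(4))
print(np.linalg.norm(Q[0]-Q[1]),np.linalg.norm(Q[1]-Q[2]),np.linalg.norm(Q[2]-Q[3]))
c=sum(Q)/4;f=(Q[0]+Q[1]-Q[2]-Q[3])/2;d=-f/np.linalg.norm(f);print("c",c,"dir",d,np.degrees(np.arctan2(d[1],d[0])))
# round jar cap top & shut caps, predicted pixels
for y in(-.096,-.048,0,.048,.096):
    X=c+d*y
    for n in("top","side"):
        print(y,n,[pix(n,[X[0],X[1],z]).round(1) for z in((.1095,) if y==0 else (.0865,))])
e=[c[:2]-d[:2]*.1295,c[:2]+d[:2]*.1295]
for q in e: print("end",pix("side",[*q,.056]),pix("top",[*q,.056]))
# side-view rack mask outline
s=cv2.imread("pics/side0.png");h=cv2.cvtColor(s,cv2.COLOR_BGR2HSV);m=cv2.inRange(h,(2,110,50),(14,255,255));m[:185]=0;m[262:]=0;m[:,:280]=0;m[:,410:]=0
ys,xs=np.nonzero(m);hull=cv2.convexHull(np.c_[xs,ys].astype(np.int32));print("hull",cv2.approxPolyDP(hull,2.5,True)[:,0].tolist())
n=np.array([-d[1],d[0]])
for sy in(-1,1):
  for sx in(-1,1):
    for z in(0,.056):print(sy,sx,z,pix("side",[*(c[:2]+d[:2]*.1295*sy+n*.0265*sx),z]).round(1))
E
```

```text
['PlanningError', 'calibration', 'grab_frame', 'read_state', 'sign_off', 'tip_extent']
[0.6722 0.1407 0.05  ]
[0.6823 0.0902 0.05  ]
[0.428  0.0454 0.05  ]
[0.4189 0.0934 0.05  ]
0.05143245674965951 0.25821515448295274 0.04887691485834652
c [0.55034589 0.09244599 0.05      ] dir [-0.98394412 -0.1784768  -0.        ] -169.71894953395733
-0.096 top [array([318.3, 157.3])]
-0.096 side [array([379. , 178.9])]
-0.048 top [array([321.8, 177.5])]
-0.048 side [array([362., 186.])]
0 top [array([325.8, 196.2])]
0 side [array([344. , 182.7])]
0.048 top [array([328.9, 219.1])]
0.048 side [array([324.9, 201.5])]
0.096 top [array([332.6, 240.6])]
0.096 side [array([304.7, 209.9])]
end [389.77464418 187.30640318] [315.69086188 147.53504782]
end [290.66979157 230.80190866] [334.21151591 256.30526455]
hull [[398, 193], [395, 216], [303, 260], [288, 250], [287, 226]]
-1 -1 0 [379.7 206.2]
-1 -1 0.056 [380.6 183.2]
-1 1 0 [397.9 215.2]
-1 1 0.056 [399.3 191.6]
1 -1 0 [283.7 250.6]
1 -1 0.056 [282.  225.2]
1 1 0 [300.9 262.8]
1 1 0.056 [299.7 236.7]
```

Call:
play_rows(moves="0 -3 -1.7 0 0 0 -2; 0 -7.5 -4.3 0 0 0 -4; 0 -12 -6.9 0 0 0 -6; 0 -16.5 -9.5 0 0 0 -8; 0 -21 -12 0 0 0 -10; 0 -25.5 -14.6 0 0 0 -12; 0 -30 -17.2 0 0 0 -14; 0 -34.5 -19.8 0 0 0 -16; 0 -39 -22.4 0 0 0 -18; 0 -43.5 -25 0 0 0 -20; 0 -48 -27.5 0 0 0 -22; 0 -52 -30 0 0 0 -23.6", grip_force=20)

```text
t: 1.6
tool_pos: [0.5878, 0.219, 0.2282]
orientation: [-0.0, -0.09, 0.996, -0.0]
force: [-1.1, 0.4, 0.8]
grip_width: 0.0001
gripper_force: 0.0
```

```bash
cat >> h.py <<'E'
from scipy.spatial.transform import Rotation as Ro
C0=np.array([.551,.091]);D=np.array([-.984,-.178])
def st():
    s=read_state();q=s["orientation"];R=Ro.from_quat([q[1],q[2],q[3],q[0]]).as_matrix()
    p=s["tool_pos"];te=tip_extent() if callable(tip_extent) else tip_extent
    tip=p+R[:,2]*te;r=tip[:2]-C0
    print("t",s["t"],"tip",tip.round(4),"te",te,"rack y mm",1e3*r@D,"lat",1e3*r@np.array([-D[1],D[0]]),"w",s["grip_width"],"F",s["force"].round(1))
    print("toolx",R[:,0].round(3),"z",R[:,2].round(4), "dq",abs(s["dq"]).max(),s["joints"].round(2))
    return tip,R
E
python3 -c "
from h import *
st()"
```

```text
t 1.6 tip [0.5878 0.219  0.2142] te 0.014 rack y mm -58.949745686140844 lat -119.42560798588234 w 0.00012680611987649966 F [-1.1  0.4  0.8]
toolx [-0.984 -0.179  0.001] z [-5.e-04 -3.e-04 -1.e+00] dq 0.8350671761094008 [-0.5   0.43  0.12  1.67 -0.06  1.05  1.39]
```

Call:
play_rows(moves="0 -3 -4 0 0 0 0; 0 -6 -8 0 0 0 0; 0 -9.1 -11.9 0 0 0 0; 0 -9.1 -11.9 3 0 0 0; 0 -9.1 -11.9 6 0 0 0; 0 -9.1 -11.9 9 0 0 0; 0 -9.1 -11.9 11 0 0 0; 0 -9.1 -11.9 11 0 0 0; 0 -9.1 -11.9 11 0 0 0; 0 -9.1 -11.9 11 0 0 0")

```text
t: 2.85
tool_pos: [0.6984, 0.1199, 0.1202]
orientation: [0.001, -0.089, 0.996, 0.0]
force: [-0.3, -0.5, -0.0]
grip_width: 0.0006
gripper_force: 0.0
```

```bash
python3 - <<'E'
from h import *
tip,R=st()
for n in("side","top"): cv2.imwrite(f"pics/{n}1.png",grab_frame(n)[:,:,::-1]); print(pix(n,tip))
a=cv2.imread("pics/side1.png")[120:265,270:450]; b=cv2.imread("pics/top1.png")[105:270,260:380]
cv2.imwrite("pics/z1.png",np.hstack([cv2.resize(a,(540,435),interpolation=2),cv2.resize(b,(260,435),interpolation=2)]))
E
```

```text
t 2.85 tip [0.6984 0.1199 0.1062] te 0.014 rack y mm -150.17582684865533 lat -2.1755615429919324 w 0.0005603316288678288 F [-0.3 -0.5 -0. ]
toolx [-0.984 -0.178 -0.003] z [ 2.5e-03  6.0e-04 -1.0e+00] dq 0.004696401954163076 [-0.31  0.67  0.14  1.53 -0.11  0.94  1.61]
[397.63354465 162.46870506]
[314.39419342 131.82649203]
```

View pics/z1.png

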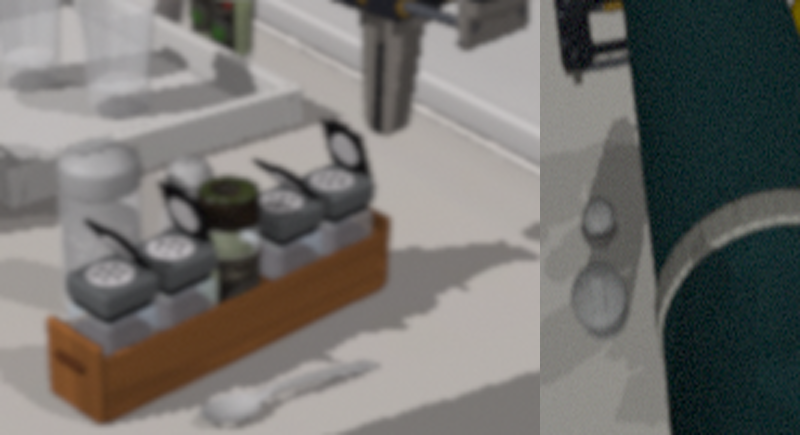

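Call:
play_rows(moves="0 0 0 0.7 0 0 0; 0 0 0 1.3 0 0 0; 0 0 0 1.3 0 0 0; 0 0 0 1.3 0 0 0; 0 0 0 1.3 0 0 0")

```text
t: 3.58
tool_pos: [0.6976, 0.1197, 0.1058]
orientation: [0.0, -0.089, 0.996, 0.0]
force: [0.3, 0.5, -0.2]
grip_width: 0.0007
gripper_force: 0.0
```

```bash
python3 -c "
from h import *
st()"
```

```text
t 3.575 tip [0.6976 0.1197 0.0918] te 0.014 rack y mm -149.3811729106859 lat -2.1321469119523173 w 0.0006584175081732072 F [ 0.3  0.5 -0.2]
toolx [-0.984 -0.178 -0.   ] z [ 3.e-04  1.e-04 -1.e+00] dq 0.0019022791845508557 [-0.31  0.69  0.14  1.54 -0.11  0.92  1.61]
```

Call:
play_rows(moves="0 0.5 0 -0.1 0 0 0; 0 1.2 0 -0.1 0 0 0; 0 1.9 0 -0.1 0 0 0; 0 2.6 0 -0.1 0 0 0; 0 3.3 0 -0.1 0 0 0; 0 4 0 -0.1 0 0 0; 0 4.7 0 -0.1 0 0 0; 0 5.4 0 -0.1 0 0 0; 0 6 0 -0.1 0 0 0; 0 6.5 0 -0.1 0 0 0")

```text
t: 4.82
tool_pos: [0.6331, 0.108, 0.1066]
orientation: [-0.0, -0.089, 0.996, 0.0]
force: [0.3, 0.3, 0.5]
grip_width: 0.0005
gripper_force: 0.0
```

```bash
python3 - <<'E'
from h import *
tip,R=st()
cv2.imwrite("pics/side2.png",cv2.resize(grab_frame("side")[120:265,270:450,::-1],(540,435),interpolation=2))
st()
E
```

```text
t 4.825 tip [0.6331 0.108  0.0926] te 0.014 rack y mm -83.7816318018747 lat -2.148524249633966 w 0.000484219626319893 F [0.3 0.3 0.5]
toolx [-0.984 -0.178  0.   ] z [-1.e-04  0.e+00 -1.e+00] dq 0.10086293113476558 [-0.32  0.59  0.14  1.72 -0.1   0.84  1.61]
t 4.875 tip [0.6325 0.1079 0.0926] te 0.014 rack y mm -83.24320779830124 lat -2.1158410115775848 w 0.0006286454141738282 F [-0.5 -0.2 -0.2]
toolx [-0.984 -0.178  0.001] z [-7.e-04 -1.e-04 -1.e+00] dq 0.016641460584348698 [-0.32  0.59  0.14  1.72 -0.1   0.84  1.61]
```

View pics/side2.png

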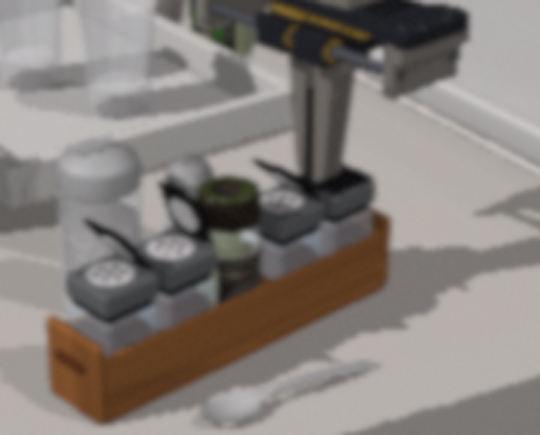

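Call:
play_rows(moves="0 0.6 0 0 0 0 0; 0 1.3 0 0 0 0 0; 0 2 0 0 0 0 0; 0 2.7 0 0 0 0 0; 0 3.4 0 0 0 0 0; 0 4 0 0 0 0 0; 0 4.4 0 0 0 0 0; 0 4.4 0 0 0 0 0; 0 4.4 0 -1 0 0 0; 0 4.4 0 -2.4 0 0 0; 0 4.4 0 -2.4 0 0 0; 0 4.4 0 -2.4 0 0 0")

```text
t: 6.38
tool_pos: [0.5903, 0.1003, 0.1309]
orientation: [0.0, -0.089, 0.996, 0.0]
force: [0.8, 0.6, 0.9]
grip_width: 0.0007
gripper_force: 0.0
```

```bash
python3 - <<'E'
from h import *
cv2.imwrite("pics/side3.png",cv2.resize(grab_frame("side")[120:265,270:450,::-1],(540,435),interpolation=2))
st()
E
```

```text
t 6.425 tip [0.59   0.1003 0.1165] te 0.014 rack y mm -40.07578932859218 lat -2.1795736976190225 w 0.0005731505641119594 F [-0.8  0.7  0.1]
toolx [-0.984 -0.178  0.   ] z [-2.e-04  0.e+00 -1.e+00] dq 0.006674280911325534 [-0.33  0.5   0.14  1.82 -0.09  0.83  1.6 ]
```

View pics/side3.png

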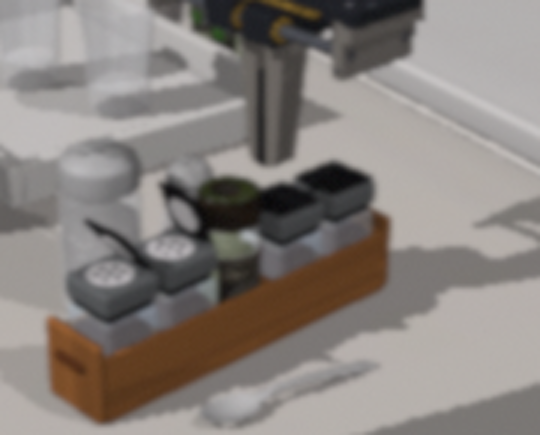

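Call:
play_rows(moves="0 0.8 0 0 0 0 0; 0 1.7 0 0 0 0 0; 0 2.6 0 0 0 0 0; 0 3.5 0 0 0 0 0; 0 4.4 0 0 0 0 0; 0 5.3 0 0 0 0 0; 0 6.1 0 0 0 0 0; 0 6.8 0 0 0 0 0; 0 7.5 0 0 0 0 0; 0 7.6 0 0 0 0 0; 0 7.6 0 0 0 0 0")

```text
t: 7.8
tool_pos: [0.5155, 0.0868, 0.1306]
orientation: [0.0, -0.089, 0.996, 0.0]
force: [0.1, -0.2, 0.7]
grip_width: 0.0005
gripper_force: 0.0
```

```bash
python3 - <<'E'
from h import *
cv2.imwrite("pics/side4.png",cv2.resize(grab_frame("side")[120:265,270:450,::-1],(540,435),interpolation=2))
st()
E
```

```text
t 7.85 tip [0.5157 0.0868 0.1166] te 0.014 rack y mm 35.53769542032398 lat -2.1185138048190346 w 0.0005489273250156813 F [ 0.1 -0.6  0.8]
toolx [-0.984 -0.178 -0.   ] z [ 3.e-04  0.e+00 -1.e+00] dq 0.0029988772876160786 [-0.34  0.38  0.14  2.   -0.07  0.76  1.59]
```

View pics/side4.png

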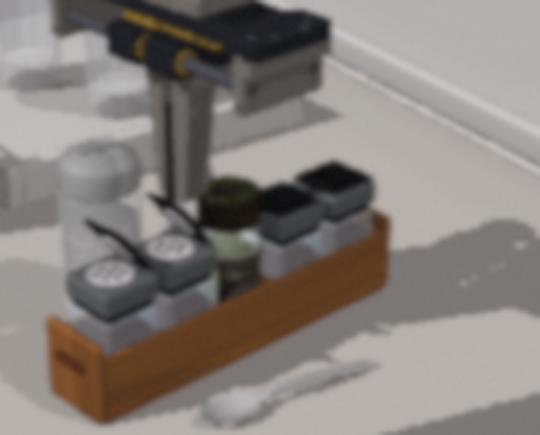

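Call:
play_rows(moves="0 0.2 0 0.5 0 0 0; 0 0.4 0 1.1 0 0 0; 0 0.6 0 1.7 0 0 0; 0 0.9 0 2.2 0 0 0; 0 1.2 0 2.4 0 0 0; 0 1.6 0 2.4 0 0 0; 0 2 0 2.4 0 0 0; 0 2.5 0 2.4 0 0 0; 0 2.7 0 2.4 0 0 0; 0 2.7 0 2.4 0 0 0")

```text
t: 9.1
tool_pos: [0.4888, 0.0819, 0.1067]
orientation: [0.0, -0.089, 0.996, 0.0]
force: [0.6, 0.2, 0.5]
grip_width: 0.0008
gripper_force: 0.0
```

```bash
python3 - <<'E'
from h import *
cv2.imwrite("pics/side5.png",cv2.resize(grab_frame("side")[120:265,270:450,::-1],(540,435),interpolation=2))
st()
E
```

```text
t 9.15 tip [0.489  0.082  0.0927] te 0.014 rack y mm 62.65144488072023 lat -2.1422144336731095 w 0.0007482042475000143 F [-0.5 -0.2  0.3]
toolx [-0.984 -0.178 -0.   ] z [ 4.e-04  1.e-04 -1.e+00] dq 0.0030271674660135636 [-0.34  0.38  0.13  2.08 -0.08  0.68  1.59]
```

View pics/side5.png

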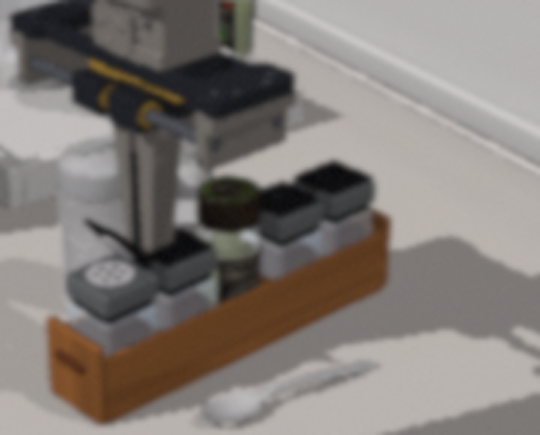

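Lid c is shut; now jar d, then straight up.

Call:
play_rows(moves="0 0.6 0 0 0 0 0; 0 1.3 0 0 0 0 0; 0 2 0 0 0 0 0; 0 2.7 0 0 0 0 0; 0 3.4 0 0 0 0 0; 0 4.1 0 0 0 0 0; 0 4.8 0 0 0 0 0; 0 4.8 0 0 0 0 0; 0 4.8 0 -1.5 0 0 0; 0 4.8 0 -4 0 0 0; 0 4.8 0 -7 0 0 0; 0 4.8 0 -8 0 0 0")

```text
t: 10.65
tool_pos: [0.443, 0.0736, 0.1889]
orientation: [0.002, -0.089, 0.996, 0.0]
force: [0.7, -0.1, 0.9]
grip_width: 0.0002
gripper_force: 0.0
```

```bash
python3 - <<'E'
from h import *
cv2.imwrite("pics/side6.png",cv2.resize(grab_frame("side")[120:265,270:450,::-1],(720,580),interpolation=2))
st()
E
```

```text
t 10.7 tip [0.4431 0.0737 0.1751] te 0.014 rack y mm 109.24206984938401 lat -2.1851706095811445 w 0.0003757408862011006 F [0.3 0.4 0.1]
toolx [-0.984 -0.178 -0.004] z [ 0.0043  0.0013 -1.    ] dq 0.04649508822682444 [-0.37  0.17  0.15  2.12 -0.03  0.84  1.55]
```

View pics/side6.png

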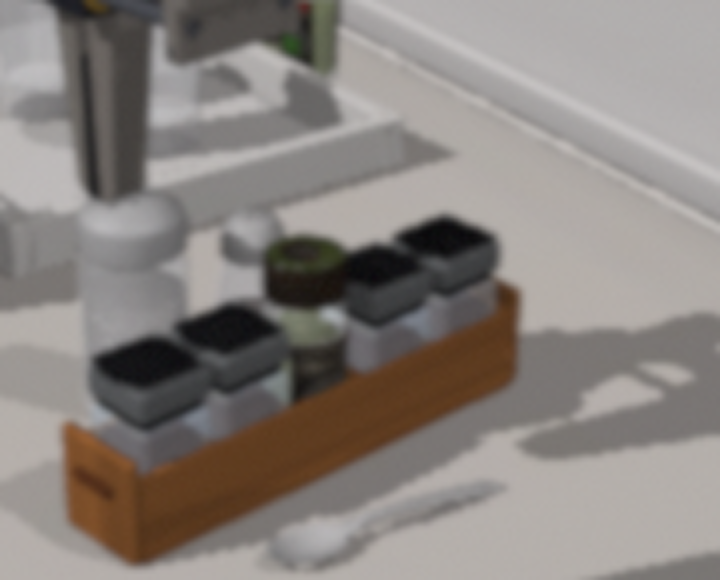

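The picture shows all four lids flat: d at (150,370), c at (232,335), b at (383,275) and a at (447,240). The fingers are clear of everything.

```bash
python3 -c "
from cell import *
print(sign_off())"
```

```text
the job is handed in; nothing more can be done
None
```

All four lids were folded shut in order, passing over the round jar, and the job is handed in; in the last picture the lids lie flat, the jars stand upright and the fingers are clear, but `sign_off()` returned no verdict.

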